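# Tare the bench balance with the stylus

### The arm

A 6-joint arm with a two-finger parallel gripper is mounted at the origin on a cart in front of the work surface, level with it; the furniture and walls round the work are solid. World frame = base frame: x ahead of the robot, y to its left, z up, the work surface at z = 0. Lengths are in m, angles in rad, forces in N, time in s.
With the tool pointing down it reaches from about 0.35 to 0.975 m from the base axis. Payload 7.1 kg.
Tool frame: the origin (TCP) lies at the very end of the fingers, on their centre line; the grasp point (between the pads) lies 19 mm behind it (robot.grasp_offset is the distance from the TCP to the grasp point, in m); z points along the fingers, y is the line along which they close (so a half turn about z gives the same grasp; the last joint's range is limited). The gripper opens to 88 mm and grips with 3 to 60 N. Pads are 20 mm wide; open, the fingers measure 115 mm over their backs; the gripper's body (75 mm by 178 mm) begins 61 mm behind the grasp point.
Start: joints at [-1.225, 0.423, 1.63, -0, 1.089, -0.019], TCP at [0.223, -0.584, 0.223] pointing down, gripper open.
Joint ranges: [-3, 3], [-0.9, 2.11], [0.09, 2.58], [-1.31, 4.45], [0.11, 2.69], [-2.54, 2.54]. Speed limits (rad/s): [2.39, 2.39, 3.01, 3.14, 3.14, 3.14].

### API

Orientations are given as a 3x3 rotation matrix whose columns are the frame's x, y, z axes.
In Python, from workcell import robot gives the robot as it stands. The module is installed in compiled form; this text tells all that it offers.
- The arm moves only by the tool apply_moves, never from a script. Its argument "motion" is text: rows parted by semicolons, each of 7 numbers parted by spaces: the shift along the tool's x, y, z in units of 30 mm (1.0 is 30 mm), then the turn, a rotation vector about the tool's x, y, z in units of 6 degrees (1.0 is 6 degrees), then the gripper command: -1 is fully open, 1 is shut, values between are in proportion. A call has 1 to 12 rows; each row is the pose to reach, as a shift and turn from the pose commanded when the call began, along the tool's axes at that moment; what a row does not reach only later rows make up. A row lasts 1/10 s, in which the tool goes at most 50 mm and 8.59 degrees, less where a joint would pass 70% of its speed; a pose out of reach is approached as far as the arm can. A call with a gripper value outside its range is refused whole. The fingers move at their own pace and stop on an object; the grip force is fixed at half the most. Time passes only in rows, so rows that repeat a pose let the fingers close. It gives the time, the measured TCP pose, the force, the opening and the grip force at its end, in the units of the state.
- robot.state(): the state, without advancing time (a new reading comes with each control period).
- robot.get_image(name): name is "scene" or "side" or "wrist"; returns a dict with "image" (384x512x3 uint8, blue, green, red), "range_z" (384x512 float32, m along the optical axis (not along the pixel's ray), 0 where there is no reading), "fx", "fy", "cx", "cy" (pixels), "cam_to_world" (4x4, takes a point from camera to world coordinates). Camera axes: x right, y down, z forward; pixel columns grow to the right and rows downward; lengths in m; the calibration is good to about 2 mm. The wrist camera is an equidistant fisheye: a pixel r from the principal point sees the ray r / f radians off the axis. A picture is of the moment at which its call begins.
- robot.close_job(): hands the job in; it is judged then, once.
Trained networks look in the newest picture that a camera, given by its name, has taken for a name from the list of things; names that differ only in an ending like _2 or _b are one class to them, and where a whole thing is asked for, a point or a joint stands for the part that bears it (a point fixed in the world has none). Each returns a list of dicts, best first, with "confidence" (0 to 1); they miss things now and then, are a little off and sometimes report something else, mostly with a low value. They report only what shows in the picture. A call takes as long as a camera call. They do not tell look-alikes from the thing itself.
- robot.silhouettes(camera, label): "mask" (384x512 bool, what is visible of it) and "bbox" ([left, top, right, bottom] in pixels, round what is visible of it).
- robot.pinpoint(camera, label): "pixel" ([row, column] in pixels: a listed point, or the origin of a listed thing).
The state is a dict: "t": time; "joint_positions": joint angles; "dq": joint speeds; "tau": joint torques, N m; "eef_pos": TCP position; "ee_rot": TCP orientation; "contact_force": force on the tool from outside, world axes, zero at the start; "torque": the same for the moment, N m; "gripper_width": opening from 0.0 (shut) to 1.0 (fully open); "grip_force": force on a finger pad.
Only numpy, scipy, OpenCV 4.12 (cv2) and the standard library are available. Lean on these libraries where they do the work, as an engineer would, in place of code of your own. Each camera call takes 0.05 s, during which the arm holds its last target. There are 200 camera calls.

### The job

Tare the bench balance: take the stylus out of its stand, use its tip to press the recessed button in the round collar fully down and let it spring back, then put the stylus back upright in the hole of its stand and let go. Do not press the button in the square collar, and leave the jar on the pan where it is.

Things in the scene. Friction and masses are not known exactly. Their poses are not given: they have to be found in the camera images.
- stylus_grip (a point): centre of the black round grip (20 mm diameter, 33 mm long below this point, 32 above) of a stylus hanging upright, tip down, in a small aluminium stand. Under the grip a steel collar, 40 mm diameter, 5 mm thick, lies on the stand's deck, its underside 40 mm below this point; then a steel shaft, 10 mm diameter. About 80 g. z points from tip to grip.
- stylus_tip (a point): centre of the flat end face of the stylus's tip, 100 mm below the grip centre and 60 mm below the collar's underside; 7 mm in diameter for the last 17 mm; same axes as the grip
- rest (a point): centre of the hole's mouth on top of the stylus's fixed stand: deck 70 x 70 mm, 70 mm above the bench; open through hole 22 mm in diameter, 56 mm free height under the deck. Stowed, the collar lies flat on the deck, the grip centre 40 mm above this point.
- zero_face (a point): centre of the top of the round button (19 mm) in the round collar (44 mm outside, 22 mm inside), 10 mm below its rim at rest. The bench balance is a fixed white box 210 x 190 x 52 mm, steel pan at the back, dark display at the front; one collar stands on top either side of the display, which side is which varies. z up; the point moves with the button.
- zero_button (a joint): travel of the round button in m: 0 at rest, 0.006 fully down; pushed straight down it starts to move at about 1.2 N and is fully down at about 5 N, and springs back when let go
- lock_button (a joint): travel in m of the other button, square (19 x 19 mm), in a square collar (44 x 44 mm) on the other side of the display; same spring; not to be pressed
- jar_mid (a point): centre of a small white jar with a green screw cap, 41 mm in diameter and 46 mm high, standing loose on the balance's steel pan (top 62 mm above the bench); to be left alone
Mind the look-alikes: they are no part of the job. Leave any yellow look-alike of the part that bears rest alone.

How it is judged:
By the outcome, as a careful person would: the job done as asked, in the order asked, and still so for the second after the job is handed in, with the robot touching nothing.
It also fails if it takes over 43 s, if anything falls off the work surface, if the arm or the gripper's body presses on something with over 40 N, if the wrist force passes 120 N, or if a joint passes its speed limit or range.

## Working session

There is one attempt and no reset: what is moved stays moved. The work goes in short steps, Python scripts to look and compute and a tool call to move; the robot and the scene stay as the last step left them, time stands still between calls to the robot, and variables do not carry over. Pictures are saved under pics/ and viewed, at most 10 in all, crops included, and the job is handed in when it is done.

Besides the shell and the picture viewer there is one more tool, called after "Request:" as a command line: name --argument value ..., lists and objects as JSON in quotes. apply_moves: Moves the arm, as the interface text tells. Its arguments: {"type":"object","properties":{"motion":{"type":"string"}},"required":["motion"]}

```bash
mkdir -p pics; cat > h.py <<'E'
from workcell import robot
import numpy as np, cv2
def P(im,r,c,z=None):
    """pixel -> world; pinhole cams; z: range or use plane"""
    d=im["range_z"][int(round(r)),int(round(c))] if z is None else z
    p=np.array([(c-im["cx"])/im["fx"]*d,(r-im["cy"])/im["fy"]*d,d,1])
    return (im["cam_to_world"]@p)[:3]
def plane(im,r,c,h):
    M=im["cam_to_world"];o=M[:3,3];v=M[:3,:3]@np.array([(c-im["cx"])/im["fx"],(r-im["cy"])/im["fy"],1])
    return o+v*(h-o[2])/v[2]
E
python3 - <<'E'
from h import *
np.set_printoptions(precision=4,suppress=True)
ims=[]
for n in ["scene","side"]:
    im=robot.get_image(n); cv2.imwrite(f"pics/{n}0.png",im["image"]); ims.append(im["image"])
    print(n,im["cam_to_world"][:3,3],im["cam_to_world"][:3,2],im["fx"])
    for l in ["stylus_grip","stylus_tip","rest","zero_face","lock_button","jar_mid"]:
        for d in robot.pinpoint(n,l)[:3]:
            r,c=d["pixel"]; 
            try: print(l,round(d["confidence"],2),np.round([r,c],1),P(im,r,c))
            except Exception as e: print(l,d,e)
s=robot.state();print(s["t"],s["eef_pos"],s["ee_rot"],s["gripper_width"])
E
```

```text
scene [-0.0476  0.475   0.5237] [ 0.7052 -0.502  -0.5006] 425.3170036947014
stylus_grip 0.92 [221.2 183.3] [0.5047 0.2316 0.1181]
stylus_tip 0.78 [266.6 185. ] [0.5114 0.2329 0.0155]
rest 0.74 [221.1 250.5] [0.5843 0.0396 0.0004]
rest 0.56 [240.5 182.7] [0.5042 0.236  0.0799]Traceback (most recent call last):
  File "<stdin>", line 8, in <module>
ValueError: it knows: jar_mid, rest, stylus_grip, stylus_tip, zero_face
```

```bash
python3 - <<'E'
from h import *
np.set_printoptions(precision=4,suppress=True)
for n in ["scene","side"]:
    im=robot.get_image(n); cv2.imwrite(f"pics/{n}0.png",im["image"])
    print(n,im["cam_to_world"][:3,3],im["cam_to_world"][:3,2],im["fx"])
    for l in ["stylus_grip","stylus_tip","rest","zero_face","jar_mid"]:
        for d in robot.pinpoint(n,l)[:4]:
            r,c=d["pixel"]; print(l,round(d["confidence"],2),np.round([r,c],1),P(im,r,c))
s=robot.state();print(s["t"],s["eef_pos"],s["ee_rot"],s["gripper_width"])
E
```

```text
scene [-0.0476  0.475   0.5237] [ 0.7052 -0.502  -0.5006] 425.3170036947014
stylus_grip 0.7 [222.2 185.1] [0.5046 0.2285 0.1149]
stylus_tip 0.65 [267.8 188.6] [0.5159 0.2241 0.0052]
rest 0.88 [218.4 250.8] [0.5146 0.087  0.0642]
rest 0.65 [242.3 182.5] [0.5066 0.2356 0.0744]
jar_mid 0.97 [170.  296.6] [ 0.591  -0.0891  0.0861]
side [0.1476 0.7264 0.5847] [ 0.4395 -0.7152 -0.5435] 459.34757486884394
stylus_grip 0.91 [231.2 227.6] [0.5066 0.2369 0.1108]
stylus_tip 0.55 [227.  227.1] [0.507  0.2373 0.1197]
rest 0.95 [208.7 274.6] [0.5037 0.0821 0.0639]
rest 0.89 [245.7 231.7] [0.5025 0.2328 0.0783]
jar_mid 0.94 [152.7 279.1] [ 0.5899 -0.0899  0.0848]
0.85 [ 0.223  -0.5839  0.2227] [[ 0.9342  0.3568 -0.    ]
 [ 0.3568 -0.9342 -0.    ]
 [-0.      0.     -1.    ]] 0.9981766517306264
```

View pics/scene0.png

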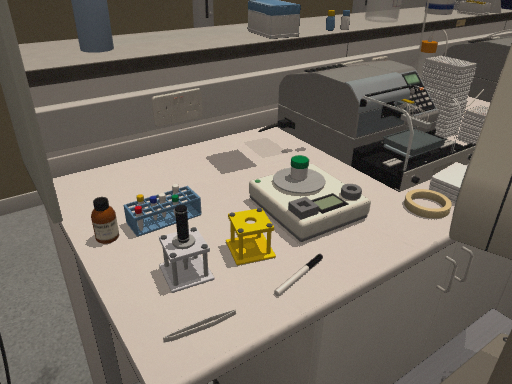

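View pics/side0.png

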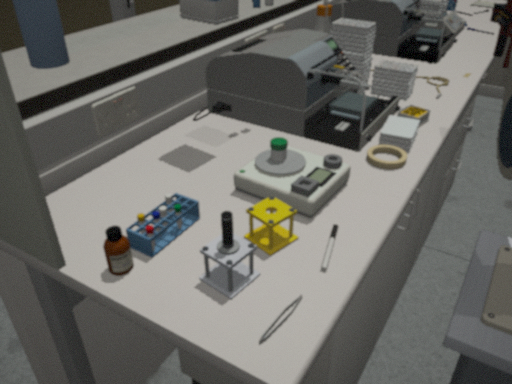

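The scene view shows the stylus in the aluminium stand at row 222, col 183. The yellow stand at (col 250, row 220) is a look-alike. The balance has collars at (col 303, row 207), which looks square, and (col 351, row 190), which looks round. I'll confirm both in one enlarged crop.

```bash
python3 - <<'E'
from h import *
np.set_printoptions(precision=4,suppress=True)
a=cv2.imread("pics/scene0.png")[150:240,240:380];b=cv2.imread("pics/side0.png")[140:215,230:355];c=cv2.imread("pics/scene0.png")[195:295,150:285]
R=lambda x,w,h:cv2.resize(x,(w,h),interpolation=cv2.INTER_CUBIC)
cv2.imwrite("pics/crop1.png",np.vstack([np.hstack([R(a,400,280),R(b,400,280)]),np.hstack([R(c,400,300),np.zeros((300,400,3),np.uint8)])]))
im=robot.get_image("scene"); sd=robot.get_image("side")
# points on collars: top surface points around z>0.055 in balance region
for i,(r0,r1,c0,c1) in ((im,(175,225,280,370)),(sd,(145,200,285,350))):
    rr,cc=np.mgrid[r0:r1,c0:c1]; d=i["range_z"][r0:r1,c0:c1]
    p=np.stack([(cc-i["cx"])/i["fx"]*d,(rr-i["cy"])/i["fy"]*d,d,np.ones_like(d)],-1)@i["cam_to_world"].T
    p=p[...,:3].reshape(-1,3); print(np.percentile(p[:,2],[5,25,50,75,90,95,99]))
    m=(p[:,2]>0.06)&(p[:,0]<.53)
    q=p[m]; 
    for side in (1,-1):
        k=q[(q[:,1]-np.median(p[:,1]))*side>0]; print(len(k),k.min(0) if len(k) else 0,k.max(0) if len(k) else 0, k.mean(0) if len(k) else 0)
E
```

```text
[-0.0018  0.041   0.051   0.0602  0.0657  0.0685  0.0702]
354 [-0.0476 -0.0498  0.0602] [0.5175 0.475  0.5237] [ 0.4682 -0.0037  0.0863]
212 [ 0.4638 -0.1787  0.06  ] [ 0.5062 -0.1346  0.0699] [ 0.4834 -0.1542  0.0663]
[-0.0016  0.0309  0.0512  0.06    0.0671  0.0691  0.0792]
329 [ 0.1476 -0.0537  0.0601] [0.5163 0.7264 0.5847] [0.4747 0.0111 0.0922]
194 [ 0.4637 -0.1795  0.06  ] [ 0.5067 -0.135   0.0715] [ 0.4836 -0.1542  0.0668]
```

View pics/crop1.png

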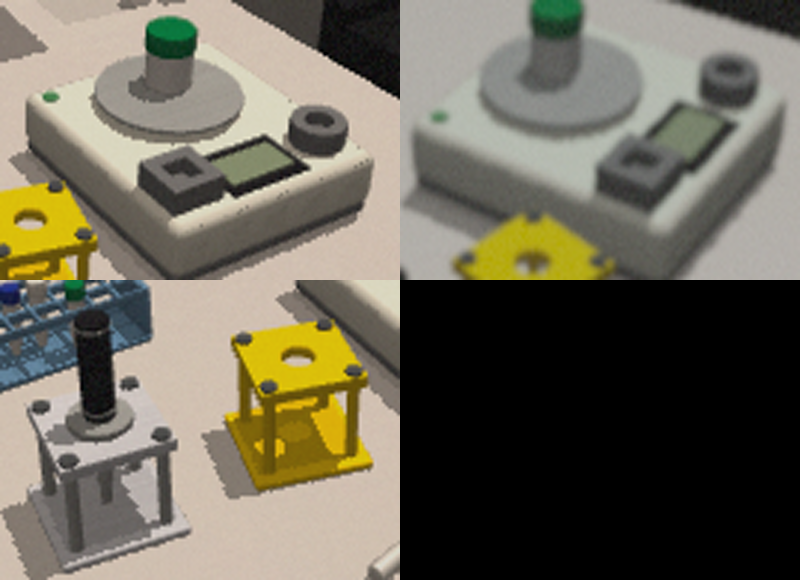

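Square collar, near the left of the display: (col 303, row 207). Round collar, on the right: (col 351, row 190), which is the target. The stylus is in the aluminium stand and the yellow one is empty. Next I measure the stylus axis, neighbours and button height.

```bash
python3 - <<'E'
from h import *
np.set_printoptions(precision=4,suppress=True)
from scipy.optimize import least_squares
def cloud(i):
    rr,cc=np.mgrid[0:384,0:512]; d=i["range_z"]
    p=np.stack([(cc-i["cx"])/i["fx"]*d,(rr-i["cy"])/i["fy"]*d,d,np.ones_like(d)],-1)@i["cam_to_world"].T
    p=p[...,:3].reshape(-1,3); ok=(d>0).ravel(); return p[ok],i["image"].reshape(-1,3)[ok].astype(int)
for n in ("scene","side"):
    i=robot.get_image(n); p,c=cloud(i); o=i["cam_to_world"][:2,3]
    near=np.hypot(p[:,0]-.508,p[:,1]-.234)<.03
    g=p[near&(p[:,2]>.085)&(p[:,2]<.135)&(c.max(1)<70)]
    f=least_squares(lambda q:np.hypot(g[:,0]-q[0],g[:,1]-q[1])-.010,[.51,.23],loss="soft_l1",f_scale=.002)
    print(n,"axis",f.x,len(g),"top z",np.percentile(p[near][:,2],99.5))
    dk=p[(np.hypot(p[:,0]-.508,p[:,1]-.234)<.06)&(abs(p[:,2]-.07)<.004)]
    import cv2 as v; print("deck",v.minAreaRect(dk[:,:2].astype(np.float32)*1000),np.median(dk[:,2]))
    col=p[(np.hypot(p[:,0]-.485,p[:,1]+.157)<.03)&(p[:,2]>.0665)]
    print("ring",v.minEnclosingCircle(col[:,:2].astype(np.float32)*1000),np.median(col[:,2]),len(col))
    ins=p[np.hypot(p[:,0]-.485,p[:,1]+.157)<.009]; print("face z",np.percentile(ins[:,2],[5,20,50]))
    nb=p[(abs(p[:,0]-.508)<.12)&(abs(p[:,1]-.234)<.12)&~near&(p[:,2]>.085)]; print("high neighbours",len(nb),nb.min(0) if len(nb) else 0,nb.max(0) if len(nb) else 0)
s=robot.state();R=s["ee_rot"];x=np.array([.508,.2335,.16]);print(R.T@(x-s["eef_pos"])/.03,s["t"])
E
```

```text
scene axis [0.5137 0.2306] 274 top z 0.14203512339414523
deck ((512.7161254882812, 230.99005126953125), (70.3893051147461, 72.69206237792969), 81.77023315429688) 0.06967451891418083
ring ((485.6935119628906, -156.22866821289062), 22.441781997680664) 0.06832713953414976 133
face z [0.0603 0.0609 0.0621]
high neighbours 0 0 0
side axis [0.5127 0.2292] 220 top z 0.14170751458061887
deck ((512.1577758789062, 229.07733154296875), (73.13944244384766, 71.96106719970703), 82.18700408935547) 0.06933350799792914
ring ((485.6077880859375, -158.59056091308594), 23.03408432006836) 0.0687670789480812 121
face z [0.0618 0.0629 0.065 ]
high neighbours 0 0 0
[ 18.5954 -22.0629   2.0897] 1.05
```

Request:
apply_moves --motion "18.7 -21.9 0.75 0 0 0 -1;18.7 -21.9 0.75 0 0 0 -1;18.7 -21.9 0.75 0 0 0 -1;18.7 -21.9 0.75 0 0 0 -1;18.7 -21.9 0.75 0 0 0 -1;18.7 -21.9 0.75 0 0 0 -1;18.7 -21.9 0.75 0 0 0 -1;18.7 -21.9 0.75 0 0 0 -1;18.7 -21.9 0.75 0 0 0 -1;18.7 -21.9 0.75 0 0 0 -1;18.7 -21.9 0.75 0 0 0 -1;18.7 -21.9 0.75 0 0 0 -1"

```text
t: 2.25
eef_pos: [0.4246, -0.0167, 0.2075]
ee_rot: [[0.934, 0.357, 0.001], [0.357, -0.934, -0.0], [0.001, 0.001, -1.0]]
contact_force: [1.7, -0.5, -0.5]
gripper_width: 0.997
grip_force: 0.0
```

```bash
cat > st.py <<'E'
from h import *
import sys
np.set_printoptions(precision=4,suppress=True)
s=robot.state();x=np.array(eval(sys.argv[1]))
print("t",s["t"],"pos",s["eef_pos"],"q",np.array(s["joint_positions"]),"F",np.array(s["contact_force"]),"w",s["gripper_width"],"\nR",s["ee_rot"],"\nto go",np.array(s["ee_rot"]).T@(x-s["eef_pos"])/.03)
E
python3 st.py .513,.230,.2
```

```text
t 2.25 pos [ 0.4246 -0.0167  0.2075] q [-0.0674  0.1469  2.0657 -0.0001  0.9278  1.1387] F [ 1.6905 -0.5172 -0.5101] w 0.9968658918866781 
R [[ 0.9342  0.3568  0.0012]
 [ 0.3568 -0.9342 -0.0001]
 [ 0.0011  0.0006 -1.    ]] 
to go [ 5.6856 -6.633   0.2507]
```

Request:
apply_moves --motion "5.7 -6.65 0.25 0 0 0 -1;5.7 -6.65 0.25 0 0 0 -1;5.7 -6.65 0.25 0 0 0 -1;5.7 -6.65 0.25 0 0 0 -1;5.7 -6.65 0.25 0 0 0 -1;5.7 -6.65 0.25 0 0 0 -1;5.7 -6.65 0.25 0 0 0 -1;5.7 -6.65 0.25 0 0 0 -1"

```text
t: 3.05
eef_pos: [0.5119, 0.2275, 0.1992]
ee_rot: [[0.934, 0.357, -0.001], [0.357, -0.934, -0.001], [-0.002, 0.0, -1.0]]
contact_force: [-0.4, -0.1, -0.5]
gripper_width: 1.005
grip_force: 0.0
```

```bash
python3 - <<'E'
from h import *
for n in ("wrist",):
    i=robot.get_image(n); cv2.imwrite("pics/w1.png",i["image"])
    M=i["cam_to_world"]
    for l in ("stylus_grip","rest"):
        for d in robot.pinpoint(n,l)[:2]:
            r,c=d["pixel"]; v=np.array([(c-i["cx"])/i["fx"],(r-i["cy"])/i["fy"]]);th=np.hypot(*v)
            ray=M[:3,:3]@np.array([*(v/th*np.sin(th)),np.cos(th)]);h=.11 if l=="stylus_grip" else .07
            print(l,d["confidence"],r,c,(M[:3,3]+ray*(h-M[2,3])/ray[2]).round(4))
E
python3 st.py .513,.230,.091
```

```text
stylus_grip 0.88 190.6 257.4 [0.5154 0.2295 0.11  ]
rest 0.68 229.7 364.7 [0.5057 0.0987 0.07  ]
t 3.2 pos [0.5122 0.2269 0.1997] q [ 0.3958  0.3577  1.7931 -0.0002  0.9914  1.6038] F [-0.7045 -0.2951 -0.123 ] w 1.0002553195161352 
R [[ 0.9348  0.3551 -0.0005]
 [ 0.3551 -0.9348 -0.0004]
 [-0.0006  0.0002 -1.    ]] 
to go [ 0.0626 -0.0876  3.6219]
```

View pics/w1.png

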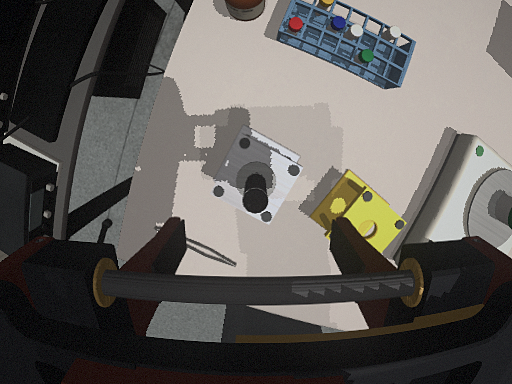

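Wrist view: the stylus (col 257, row 195) stands midway between the fingers, with nothing under them. Descend and grip.

Request:
apply_moves --motion "0.08 -0.08 1.5 0 0 0 -1;0.08 -0.08 2.7 0 0 0 -1;0.08 -0.08 3.4 0 0 0 -1;0.08 -0.08 3.62 0 0 0 -1;0.08 -0.08 3.62 0 0 0 -1;0.08 -0.08 3.62 0 0 0 1;0.08 -0.08 3.62 0 0 0 1;0.08 -0.08 3.62 0 0 0 1;0.08 -0.08 3.62 0 0 0 1;0.08 -0.08 3.62 0 0 0 1;0.08 -0.08 3.62 0 0 0 1;0.08 -0.08 3.62 0 0 0 1"

```text
t: 4.4
eef_pos: [0.514, 0.2317, 0.0909]
ee_rot: [[0.934, 0.357, -0.0], [0.357, -0.934, -0.0], [-0.0, -0.0, -1.0]]
contact_force: [-0.1, 0.2, -0.2]
gripper_width: 0.399
grip_force: 0.0
```

```bash
python3 st.py .4855,-.157,.24
```

```text
t 4.4 pos [0.514  0.2317 0.0909] q [0.4024 0.5197 1.8465 0.     0.7754 1.6083] F [-0.0852  0.1698 -0.2341] w 0.39873710128156176 
R [[ 0.9342  0.3568 -0.0001]
 [ 0.3568 -0.9342 -0.    ]
 [-0.0001 -0.     -1.    ]] 
to go [-5.5117 11.7653 -4.968 ]
```

Request:
apply_moves --motion "0 0.04 0 0 0 0 1;0 0.04 0 0 0 0 1;0 0.04 0 0 0 0 1;0 0.04 0 0 0 0 1;0 0.04 0 0 0 0 1;0 0.04 0 0 0 0 1"

```text
t: 5.0
eef_pos: [0.5144, 0.2305, 0.0909]
ee_rot: [[0.934, 0.357, -0.0], [0.357, -0.934, -0.0], [-0.0, -0.0, -1.0]]
contact_force: [-0.2, 0.3, -0.5]
gripper_width: 0.228
grip_force: 30.0
```

Request:
apply_moves --motion "0 0 -0.5 0 0 0 1;0 0 -1.4 0 0 0 1;0 0 -2.5 0 0 0 1;0 0 -3.5 0 0 0 1;0 0 -3.5 0 0 0 1;0 0 -3.5 0 0 0 1;0 0 -3.5 0 0 0 1"

```text
t: 5.7
eef_pos: [0.5137, 0.2302, 0.1952]
ee_rot: [[0.934, 0.357, -0.002], [0.357, -0.934, -0.001], [-0.002, 0.0, -1.0]]
contact_force: [-0.3, -0.4, -1.0]
gripper_width: 0.223
grip_force: 30.0
```

```bash
cat > sty.py <<'E'
from h import *
np.set_printoptions(precision=4,suppress=True)
from scipy.optimize import least_squares
s=robot.state();e=np.array(s["eef_pos"])
for n in ("scene","side"):
    i=robot.get_image(n); cv2.imwrite("pics/%s_%.2f.png"%(n,s["t"]),i["image"])
    rr,cc=np.mgrid[0:384,0:512]; d=i["range_z"]
    p=(np.stack([(cc-i["cx"])/i["fx"]*d,(rr-i["cy"])/i["fy"]*d,d,np.ones_like(d)],-1)@i["cam_to_world"].T)[...,:3][d>0]
    near=np.hypot(p[:,0]-e[0],p[:,1]-e[1])<.03
    for nm,lo,hi,r in (("grip",-.012,-.002,.01),("shaft",-.06,-.03,.005),("tip",-.081,-.066,.0035)):
        g=p[near&(p[:,2]>e[2]+lo)&(p[:,2]<e[2]+hi)&(np.hypot(p[:,0]-e[0],p[:,1]-e[1])<.02)]
        if len(g)<5: print(n,nm,len(g));continue
        f=least_squares(lambda q:np.hypot(g[:,0]-q[0],g[:,1]-q[1])-r,e[:2],loss="soft_l1",f_scale=.002)
        print(n,nm,len(g),f.x-e[:2],"zmin-e",g[:,2].min()-e[2])
    for d in robot.pinpoint(n,"stylus_tip")[:2]:
        r,c=d["pixel"]; print("tip",round(d["confidence"],2),r,c,plane(i,r,c,e[2]-.081)-e)
print(e)
E
python3 sty.py; python3 st.py .4855,-.157,.195
```

```text
scene grip 61 [-0.001  -0.0002] zmin-e -0.011916552741446595
scene shaft 90 [-0.001  -0.0002] zmin-e -0.059891556676523905
scene tip 31 [-0.0009 -0.0002] zmin-e -0.08055447206784666
tip 0.76 219.1 181.3 [ 0.0038 -0.001  -0.081 ]
side grip 42 [-0.0017 -0.0011] zmin-e -0.011978838657361213
side shaft 83 [-0.0018 -0.0014] zmin-e -0.05960620931743543
side tip 28 [-0.0018 -0.0014] zmin-e -0.0809093539309409
tip 0.68 225.1 227.0 [ 0.0006 -0.003  -0.081 ]
[0.5137 0.2302 0.1952]
t 5.9 pos [0.5139 0.2303 0.1948] q [ 0.4002  0.3687  1.7893 -0.      0.9858  1.6062] F [-0.4968 -0.0902 -1.1364] w 0.22561312760729463 
R [[ 0.9342  0.3568 -0.002 ]
 [ 0.3568 -0.9342 -0.0009]
 [-0.0022  0.0001 -1.    ]] 
to go [-5.4894 11.7229  0.0076]
```

Request:
apply_moves --motion "-0.5 1.0 0 0 0 0 1;-1.1 2.3 0 0 0 0 1;-1.75 3.8 0 0 0 0 1;-2.5 5.3 0 0 0 0 1;-3.2 6.8 0 0 0 0 1;-3.9 8.3 0 0 0 0 1;-4.5 9.8 0 0 0 0 1;-5.0 10.8 0 0 0 0 1;-5.3 11.45 0 0 0 0 1;-5.45 11.73 0 0 0 0 1;-5.45 11.73 0 0 0 0 1;-5.45 11.73 0 0 0 0 1"

```text
t: 7.1
eef_pos: [0.4871, -0.1557, 0.1956]
ee_rot: [[0.934, 0.357, -0.001], [0.357, -0.934, 0.001], [-0.0, -0.001, -1.0]]
contact_force: [-0.3, -0.4, -0.8]
gripper_width: 0.219
grip_force: 30.0
```

```bash
python3 sty.py; python3 st.py .487,-.1565,.16; ls pics
```

```text
scene grip 38 [-0.0021 -0.0003] zmin-e -0.011945580072976414
scene shaft 68 [-0.0019 -0.0002] zmin-e -0.05989703783535766
scene tip 21 [-0.0018  0.0009] zmin-e -0.08067897108187033
tip 0.6 169.4 354.4 [-0.0028 -0.0006 -0.081 ]
side grip 34 [-0.002  -0.0014] zmin-e -0.011941481399347476
side shaft 55 [-0.0027 -0.0006] zmin-e -0.05964090597052285
side tip 18 [-0.0018 -0.0012] zmin-e -0.08016033982892468
tip 0.81 138.1 335.5 [ 0.0005 -0.0125 -0.081 ]
[ 0.4871 -0.1557  0.1956]
t 7.3 pos [ 0.4874 -0.1555  0.1959] q [-0.3321  0.2935  1.9002  0.0001  0.948   0.8723] F [ 0.3577  0.2687 -0.4423] w 0.2190428978166697 
R [[ 0.9336  0.3582 -0.0001]
 [ 0.3582 -0.9336  0.0001]
 [-0.     -0.0002 -1.    ]] 
to go [-0.026   0.0271  1.1978]
crop1.png
scene0.png
scene_5.70.png
scene_7.10.png
side0.png
side_5.70.png
side_7.10.png
w1.png
```

Request:
apply_moves --motion "-0.02 0.02 0.7 0 0 0 1;-0.02 0.02 1.3 0 0 0 1;-0.02 0.02 1.6 0 0 0 1;-0.02 0.02 1.7 0 0 0 1;-0.02 0.02 1.7 0 0 0 1;-0.02 0.02 1.7 0 0 0 1"

```text
t: 7.9
eef_pos: [0.4875, -0.1573, 0.1456]
ee_rot: [[0.934, 0.357, 0.001], [0.357, -0.934, -0.0], [0.001, 0.001, -1.0]]
contact_force: [-0.3, -0.1, -1.1]
gripper_width: 0.222
grip_force: 30.0
```

Request:
apply_moves --motion "0 0 0.07 0 0 0 1;0 0 0.13 0 0 0 1;0 0 0.2 0 0 0 1;0 0 0.2 0 0 0 1;0 0 0.2 0 0 0 1"

```text
t: 8.4
eef_pos: [0.4872, -0.1574, 0.1391]
ee_rot: [[0.934, 0.357, 0.001], [0.357, -0.934, -0.0], [0.0, 0.0, -1.0]]
contact_force: [0.1, 1.3, 1.1]
gripper_width: 0.222
grip_force: 30.0
```

Request:
apply_moves --motion "0 0 0.05 0 0 0 1;0 0 0.1 0 0 0 1;0 0 0.1 0 0 0 1;0 0 0.1 0 0 0 1"

```text
t: 8.8
eef_pos: [0.4872, -0.1574, 0.1361]
ee_rot: [[0.934, 0.357, 0.001], [0.357, -0.934, -0.0], [0.0, 0.0, -1.0]]
contact_force: [1.0, -0.6, 3.4]
gripper_width: 0.226
grip_force: 30.0
```

Request:
apply_moves --motion "0 0 0.03 0 0 0 1;0 0 0.06 0 0 0 1;0 0 0.06 0 0 0 1;0 0 0.06 0 0 0 1"

```text
t: 9.2
eef_pos: [0.4873, -0.1574, 0.1346]
ee_rot: [[0.934, 0.357, 0.001], [0.357, -0.934, -0.0], [0.001, 0.0, -1.0]]
contact_force: [-0.4, -0.3, 6.8]
gripper_width: 0.222
grip_force: 30.0
```

Request:
apply_moves --motion "0 0 0.03 0 0 0 1;0 0 0.03 0 0 0 1;0 0 0.03 0 0 0 1"

```text
t: 9.5
eef_pos: [0.4875, -0.1574, 0.1344]
ee_rot: [[0.934, 0.357, 0.001], [0.357, -0.934, -0.0], [0.001, 0.001, -1.0]]
contact_force: [-2.3, 1.1, 14.2]
gripper_width: 0.227
grip_force: 30.0
```

The force jumped from about 8 to 14 N with almost no travel, so the button is fully down. Lift off.

Request:
apply_moves --motion "0 0 -0.2 0 0 0 1;0 0 -0.6 0 0 0 1;0 0 -1.3 0 0 0 1;0 0 -2.0 0 0 0 1;0 0 -2.04 0 0 0 1;0 0 -2.04 0 0 0 1;0 0 -2.04 0 0 0 1"

```text
t: 10.2
eef_pos: [0.4861, -0.157, 0.1935]
ee_rot: [[0.934, 0.357, -0.002], [0.357, -0.934, 0.001], [-0.001, -0.001, -1.0]]
contact_force: [-0.1, -1.0, -0.6]
gripper_width: 0.224
grip_force: 30.0
```

```bash
python3 sty.py; python3 st.py .5142,.2303,.195; python3 - <<'E'
from h import *
i=robot.get_image("scene")
r0,r1,c0,c1=180,200,338,364
rr,cc=np.mgrid[r0:r1,c0:c1]; d=i["range_z"][r0:r1,c0:c1]
p=(np.stack([(cc-i["cx"])/i["fx"]*d,(rr-i["cy"])/i["fy"]*d,d,np.ones_like(d)],-1)@i["cam_to_world"].T).reshape(-1,4)
k=p[np.hypot(p[:,0]-.4855,p[:,1]+.157)<.009]; print("face z",np.percentile(k[:,2],[5,20,50]).round(4))
E
```

```text
scene grip 36 [-0.0011 -0.    ] zmin-e -0.011996274982414706
scene shaft 65 [-0.0017  0.0002] zmin-e -0.05986825789444397
scene tip 20 [-0.0019 -0.0004] zmin-e -0.08072997282937541
tip 0.78 169.3 353.2 [ 0.0028 -0.0008 -0.081 ]
side grip 31 [-0.0024 -0.0017] zmin-e -0.011933011819863365
side shaft 60 [-0.0025 -0.0016] zmin-e -0.05997142744030651
side tip 19 [-0.0027 -0.0018] zmin-e -0.07954242900534167
tip 0.54 139.5 334.0 [ 0.0032 -0.007  -0.081 ]
[ 0.4861 -0.157   0.1935]
t 10.4 pos [ 0.4865 -0.1571  0.1936] q [-0.3356  0.2969  1.902   0.      0.9444  0.8703] F [ 0.4014  0.8485 -0.4015] w 0.21939805468315024 
R [[ 0.9342  0.3568 -0.0016]
 [ 0.3568 -0.9342  0.0006]
 [-0.0013 -0.0011 -1.    ]] 
to go [  5.4713 -11.733   -0.0414]Traceback (most recent call last):
  File "<stdin>", line 6, in <module>
    return _quantile_unchecked(
        a, q, axis, out, overwrite_input, method, keepdims, weights)
    return _ureduce(a,
                    func=_quantile_ureduce_func,
    ...<5 lines>...
                    overwrite_input=overwrite_input,
                    method=method)
    r = func(a, **kwargs)
    result = _quantile(arr,
                       quantiles=q,
    ...<2 lines>...
                       out=out,
                       weights=wgt)
    slices_having_nans = np.isnan(arr[-1, ...])
                                  ~~~^^^^^^^^^
IndexError: index -1 is out of bounds for axis 0 with size 0
```

Request:
apply_moves --motion "0.5 -1.0 -0.1 0 0 0 1;1.1 -2.3 -0.1 0 0 0 1;1.75 -3.8 -0.1 0 0 0 1;2.5 -5.3 -0.1 0 0 0 1;3.2 -6.8 -0.1 0 0 0 1;3.9 -8.3 -0.1 0 0 0 1;4.5 -9.8 -0.1 0 0 0 1;5.0 -10.8 -0.1 0 0 0 1;5.35 -11.45 -0.1 0 0 0 1;5.47 -11.73 -0.1 0 0 0 1;5.47 -11.73 -0.1 0 0 0 1;5.47 -11.73 -0.1 0 0 0 1"

```text
t: 11.65
eef_pos: [0.5144, 0.2291, 0.1971]
ee_rot: [[0.934, 0.357, -0.001], [0.357, -0.934, -0.001], [-0.001, 0.0, -1.0]]
contact_force: [-0.4, 0.5, -0.6]
gripper_width: 0.226
grip_force: 30.0
```

```bash
python3 sty.py; python3 st.py .514,.2305,.0915; python3 - <<'E'
from h import *
i=robot.get_image("scene")
r0,r1,c0,c1=180,200,338,364
rr,cc=np.mgrid[r0:r1,c0:c1]; d=i["range_z"][r0:r1,c0:c1]
p=(np.stack([(cc-i["cx"])/i["fx"]*d,(rr-i["cy"])/i["fy"]*d,d,np.ones_like(d)],-1)@i["cam_to_world"].T).reshape(-1,4)
k=p[np.hypot(p[:,0]-.4855,p[:,1]+.157)<.009]; print("face z",np.percentile(k[:,2],[5,20,50]).round(4))
E
```

```text
scene grip 56 [-0.0009 -0.0001] zmin-e -0.011823451035846921
scene shaft 93 [-0.0012 -0.0004] zmin-e -0.059342248727468294
scene tip 32 [-0.001  -0.0002] zmin-e -0.08060287987653258
tip 0.78 218.9 182.7 [-0.0002 -0.0009 -0.081 ]
side grip 45 [-0.0016 -0.0014] zmin-e -0.01193628608264724
side shaft 88 [-0.0016 -0.0017] zmin-e -0.05978874621428781
side tip 28 [-0.0015 -0.0017] zmin-e -0.08024288527647766
tip 0.68 222.1 228.7 [ 0.0008 -0.0082 -0.081 ]
[0.5144 0.2291 0.1971]
t 11.85 pos [0.5148 0.2289 0.1975] q [ 0.3973  0.3647  1.7882 -0.0001  0.9889  1.6049] F [ 0.2744 -0.3079 -0.0691] w 0.21883201278085 
R [[ 0.9347  0.3554 -0.0001]
 [ 0.3554 -0.9347 -0.0001]
 [-0.0002  0.0001 -1.    ]] 
to go [-0.0042 -0.0588  3.5331]
face z [0.0586 0.0586 0.0587]
```

Button face is back at z≈0.0587 (sprung back). Lower the stylus into its stand.

Request:
apply_moves --motion "0 -0.05 0.6 0 0 0 1;0 -0.05 1.3 0 0 0 1;0 -0.05 2.0 0 0 0 1;0 -0.05 2.7 0 0 0 1;0 -0.05 3.2 0 0 0 1;0 -0.05 3.4 0 0 0 1;0 -0.05 3.48 0 0 0 1;0 -0.05 3.48 0 0 0 1;0 -0.05 3.48 0 0 0 1"

```text
t: 12.8
eef_pos: [0.5148, 0.2316, 0.0939]
ee_rot: [[0.934, 0.357, 0.001], [0.357, -0.934, 0.001], [0.001, -0.0, -1.0]]
contact_force: [0.3, 0.4, -0.4]
gripper_width: 0.223
grip_force: 30.0
```

Request:
apply_moves --motion "-0.02 0.03 0.04 0 0 0 1;-0.02 0.03 0.08 0 0 0 1;-0.02 0.03 0.08 0 0 0 1;-0.02 0.03 0.08 0 0 0 1"

```text
t: 13.2
eef_pos: [0.5141, 0.2304, 0.0909]
ee_rot: [[0.934, 0.357, 0.0], [0.357, -0.934, 0.0], [0.0, 0.0, -1.0]]
contact_force: [0.2, -0.4, 0.7]
gripper_width: 0.225
grip_force: 30.0
```

Request:
apply_moves --motion "0 0 0 0 0 0 0.3;0 0 0 0 0 0 0;0 0 0 0 0 0 -1;0 0 0 0 0 0 -1;0 0 0 0 0 0 -1;0 0 0 0 0 0 -1;0 0 0 0 0 0 -1;0 0 0 0 0 0 -1;0 0 0 0 0 0 -1;0 0 0 0 0 0 -1"

```text
t: 14.2
eef_pos: [0.5139, 0.2303, 0.0906]
ee_rot: [[0.934, 0.357, -0.0], [0.357, -0.934, -0.0], [-0.0, -0.0, -1.0]]
contact_force: [-0.5, 0.5, 0.5]
gripper_width: 0.997
grip_force: 0.0
```

Request:
apply_moves --motion "0 0 -0.5 0 0 0 -1;0 0 -1.2 0 0 0 -1;0 0 -2.2 0 0 0 -1;0 0 -3.5 0 0 0 -1;0 0 -4.5 0 0 0 -1;0 0 -4.5 0 0 0 -1;0 0 -4.5 0 0 0 -1"

```text
t: 14.9
eef_pos: [0.5142, 0.2305, 0.227]
ee_rot: [[0.934, 0.357, 0.002], [0.357, -0.934, 0.001], [0.002, -0.0, -1.0]]
contact_force: [-0.4, -0.2, -0.3]
gripper_width: 0.997
grip_force: 0.0
```

```bash
python3 - <<'E'
from h import *
a=robot.get_image("scene");b=robot.get_image("side")
R=lambda x:cv2.resize(x,(400,400),interpolation=cv2.INTER_CUBIC)
cv2.imwrite("pics/end.png",np.hstack([R(a["image"][110:310,140:380]),R(b["image"][100:300,180:380])]))
for i,n in ((a,"scene"),(b,"side")):
    for l in ("stylus_grip","jar_mid"):
        d=robot.pinpoint(n,l)[0]; print(l,d["confidence"],P(i,*d["pixel"]).round(4))
    d=i["range_z"];rr,cc=np.mgrid[0:384,0:512]
    p=(np.stack([(cc-i["cx"])/i["fx"]*d,(rr-i["cy"])/i["fy"]*d,d,np.ones_like(d)],-1)@i["cam_to_world"].T)[...,:3][d>0]
    k=p[(np.hypot(p[:,0]-.513,p[:,1]-.23)<.025)&(p[:,2]<.16)];print("top",np.percentile(k[:,2],99.5))
print(robot.state()["t"],robot.state()["gripper_width"],robot.state()["eef_pos"])
E
```

```text
stylus_grip 0.69 [0.5035 0.2362 0.1138]
jar_mid 0.73 [ 0.5875 -0.0913  0.09  ]
top 0.14205135525737128
stylus_grip 0.6 [0.5046 0.2379 0.1225]
jar_mid 0.94 [ 0.5877 -0.0857  0.0986]
top 0.14170736785914093
15.2 0.9977408660085456 [0.51334199 0.23009477 0.22449173]
```

View pics/end.png

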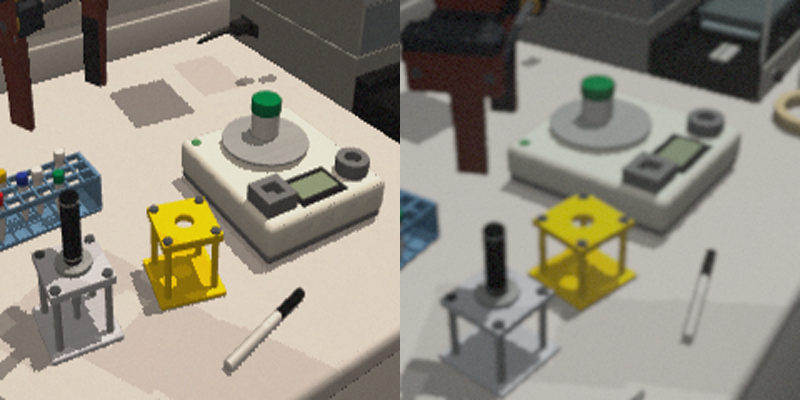

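The stylus stands upright in the aluminium stand (crop col 70, row 230), with its top at 0.142 m as before. The jar is on the pan and the gripper is clear.

```bash
python3 -c "from workcell import robot; print(robot.close_job())"
```

```text
the job is handed in; nothing more can be done
None
```

I pressed the round button fully down with the stylus tip and it sprang back. The stylus is back upright in its aluminium stand and released, the square button and jar were left alone, and the job was handed in at about 15 s.

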